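# Grade three sprung plungers by feel

## Robot

A 6-joint arm with a two-finger parallel gripper is mounted at the origin on the work surface. World frame = base frame: x ahead of the robot, y to its left, z up, the work surface at z = 0. Lengths are in m, angles in rad, forces in N, time in s.
With the tool pointing down it reaches from about 0.3 to 0.85 m from the base axis. Payload 4.2 kg.
Tool frame: the origin (TCP) lies midway between the tips of the shut fingers; the grasp point (between the pads) lies robot.grasp_offset behind it (robot.grasp_offset is the distance from the TCP to the grasp point, in m); z points along the fingers, y is the line along which they close (so a half turn about z gives the same grasp; the last joint's range is limited). The gripper opens to 91 mm and grips with 3 to 60 N. Pads are 32 mm wide; open, the fingers measure 118 mm over their backs; the gripper's body (76 mm by 178 mm) begins 60 mm behind the grasp point.
Start: joints at [-1.161, 0.32, 1.565, -0, 1.257, -0.02], TCP at [0.24, -0.523, 0.214] pointing down, gripper open.
Joint ranges: [-3.11, 3.11], [-0.84, 2.01], [0.21, 2.61], [-1.34, 4.49], [0.05, 2.63], [-2.56, 2.56]. Speed limits (rad/s): [2.57, 2.57, 3.14, 3.14, 3.14, 3.14].

## Interface

Orientations are given as a rotation vector (axis times angle).
In Python, from bench import status, eyes, ticket, robot gives the robot as it stands.
- The arm moves only by the tool play_rows, never from a script. Its argument "steps" is a list that holds one entry, the list of rows, each a list of 6 numbers: the shift along the tool's x, y, z in cm, then the turn, a rotation vector about the tool's x, y, z in degrees. A call has 1 to 12 rows; each row shifts and turns the commanded pose from where the row before left it, along the tool's axes as they then stand; what a row does not reach is not made up. A row lasts 1/8 s, in which the tool goes at most 62.5 mm and 10.7 degrees, less where a joint would pass 70% of its speed; a pose out of reach is approached as far as the arm can. A call with a gripper value outside its range is refused whole. "claw" is the finger opening in cm, from 0 to 9.12, set as the call begins (left out, the last holds). The fingers move at their own pace and stop on an object; "grip_force" is the grip in N (left out, the last holds). Time passes only in rows, so rows that do not move let the fingers close. It gives the time, the measured TCP pose, the force, the opening and the grip force at its end, in the units of the state.
- status.read_state(): the state, without advancing time (a new reading comes with each control period).
- eyes.read_camera(name): name is "scene" or "side" or "wrist"; returns a dict with "pixels" (420x560x3 uint8, blue, green, red), "vertical_fov" (degrees; the focal length in pixels is half the picture's height over the tangent of half this angle, whatever the lens; pixels are square), "cx", "cy" (the principal point, pixels), "dist_coeffs" ([k1, k2, p1, p2, k3] as OpenCV has them; the pictures are not rectified), "R" (3x3) and "t" (3): a world point X has camera coordinates R X + t; the wrist camera has in their place "mount" (4x4, takes a point from camera to tool coordinates, whose origin is the TCP and whose axes are the flange's). Camera axes: x right, y down, z forward; pixel columns grow to the right and rows downward; lengths in m; the calibration is good to about 2 mm. A picture is of the moment at which its call begins: read the wrist's pose just before it. There is no depth.
- ticket.hand_in(): hands the job in; it is judged then, once.
The state is a dict: "time_s": time; "joint_pos": joint angles; "joint_velocities": joint speeds; "joint_torque": joint torques, N m; "tool_pos": TCP position; "orientation": TCP orientation; "wrist_force": force on the tool from outside, world axes, zero at the start; "ft_torque": the same for the moment, N m; "finger_gap": finger opening in m; "gripper_force": force on a finger pad.
Only numpy, scipy, OpenCV 4.12 (cv2) and the standard library are available. Lean on these libraries where they do the work, as an engineer would, in place of code of your own. Each camera call takes 0.05 s, during which the arm holds its last target. There are 200 camera calls.

## Task

The three sprung plungers standing in the long rack look alike, but their springs differ: before moving any, press their buttons and judge by how far each goes down under one equal push. Then stand the one that gives most in the single cup with the square base and the one that gives least in the single cup with the round base, each upright with its flange flush on the rim, and let go. Leave the middling one standing where it is in the rack, let no plunger fall, and do not disturb the other things on the bench.

Things in the scene. Friction and masses are not known exactly. Their poses are not given: they have to be found in the camera images.
- rack: Fixed grey base plate 90 x 270 (y) x 8 mm carrying a row of three equal tapered aluminium cups 85 mm apart, rims 48 mm above the bench. Origin: centre of its underside; y runs along the row, z up. In each cup stands a sprung plunger, nose down. The plungers look alike: steel, 107 mm long, 185 g give or take a quarter. Which stands in which cup changes from run to run and cannot be seen.
- rack_slot0 (a point): Centre of the rim of the rack's cup at the -y end of the row, 48 mm above the bench; z up. A plunger starts seated here. From the nose up it has: a cone 38 mm long (radius 9 mm at the tip, 17 mm at the top), a flange of radius 25 mm, 5 mm thick, resting on the rim, a barrel of radius 15 mm, 38 mm long (grip here), a stem of radius 8 mm, 20 mm long, a black button of radius 13 mm.
- rack_slot1 (a point): Rim centre of the rack's middle cup. A seated plunger's flange spans 0 to 5 mm above the rim, its barrel 5 to 43 mm, and its flat button's top is 69 mm above the rim. The button slides straight down, at most 18 mm, and springs back. Every spring starts to give at 2 N; at 8 N the softest is down about 15 mm, the middling one about 8.5 mm and the firmest about 4.5 mm.
- rack_slot2 (a point): Rim centre of the rack's cup at the +y end of the row. Cups narrow downwards like the plungers' noses, with about 1.5 mm play all round: inner radius 18.5 mm at the rim, 10.5 mm at the depth of a seated tip; wall 5 mm. A seated plunger's tip does not touch the bottom: its flange rests on the rim.
- square_cup: Fixed single cup, equal to the rack's cups, on a square grey base 80 x 80 x 8 mm; empty at the start. Origin: centre of its underside, on the bench.
- square_seat (a point): Centre of the rim of the square-based cup, 48 mm above the bench; z up.
- round_cup: Fixed single cup, equal to the rack's cups, on a round grey base of radius 42 mm, 8 mm thick; empty at the start. Origin: centre of its underside, on the bench.
- round_seat (a point): Centre of the rim of the round-based cup, 48 mm above the bench; z up.
- multimeter: Bystander: yellow handheld multimeter lying on its back, 170 (x) x 85 x 38 mm, loose. Origin: centre of its underside.
- transformer: Bystander: loose metal transformer box with a row of terminals on top, 85 x 130 (y) x 62 mm. Origin: centre of its underside.
- pen_mug: Bystander: loose white mug, 82 mm wide, 95 mm high, with pens reaching 155 mm. Origin: centre of its underside.
- screwdriver: Bystander: loose screwdriver lying along its x axis, handle towards -x.
There are look-alikes about, which are no part of the job. Leave any red, turquoise or yellow look-alike of the square_cup alone.

How it is judged:
By the outcome, as a careful person would: the job done as asked, in the order asked, and still so for the second after the job is handed in, with the robot touching nothing.
It also fails if it takes over 72 s, if anything falls off the work surface, if the arm or the gripper's body presses on something with over 40 N, if the wrist force passes 120 N, or if a joint passes its speed limit or range.

## Working session

There is one attempt and no reset: what is moved stays moved. The work goes in short steps, Python scripts to look and compute and a tool call to move; the robot and the scene stay as the last step left them, time stands still between calls to the robot, and variables do not carry over. Pictures are saved under pics/ and viewed, at most 10 in all, crops included, and the job is handed in when it is done.

Besides the shell and the picture viewer there is one more tool, called after "Call:" as name(argument=value, ...), one argument or row to a line, values as JSON. play_rows: Moves the arm, as the interface text tells. Its arguments: {"type":"object","properties":{"steps":{"type":"array"},"claw":{"type":"number"},"grip_force":{"type":"number"}},"required":["steps"]}

```bash
ls; mkdir -p pics; python3 - <<'E'
from bench import status, eyes, ticket, robot
import cv2,numpy as np
s=status.read_state();print({k:np.round(v,3) for k,v in s.items()}, robot.grasp_offset)
for n in ("scene","side","wrist"):
    c=eyes.read_camera(n);cv2.imwrite(f"pics/{n}0.png",c["pixels"])
    print(n,{k:np.round(v,4).tolist() for k,v in c.items() if k!="pixels"})
a=np.hstack([cv2.imread("pics/scene0.png"),cv2.imread("pics/side0.png")])
E
```

```text
pics
{'time_s': np.float64(0.0), 'joint_pos': array([-1.161,  0.32 ,  1.566,  0.   ,  1.257, -0.02 ]), 'joint_velocities': array([ 0.001, -0.001,  0.   , -0.001, -0.   , -0.   ]), 'joint_torque': array([-1.0000e-03, -4.1247e+01, -2.3198e+01,  7.3000e-02,  4.6000e-02,
       -0.0000e+00]), 'tool_pos': array([ 0.239, -0.522,  0.213]), 'orientation': array([-3.068e+00, -6.700e-01,  1.000e-03]), 'wrist_force': array([-0.525, -0.232,  0.075]), 'ft_torque': array([-0.02 , -0.031,  0.046]), 'gripper_force': np.float64(0.0), 'finger_gap': np.float64(0.091)} 0.0188
scene {'vertical_fov': 55.902, 'cx': 281.2739, 'cy': 206.8131, 'dist_coeffs': [0.0008, 0.0, 0.0, 0.0, 0.0], 'R': [[-0.1065, 0.9943, 0.0086], [0.8298, 0.0936, -0.5502], [-0.5479, -0.0514, -0.835]], 't': [0.1265, -0.343, 1.3416]}
side {'vertical_fov': 46.9313, 'cx': 276.7485, 'cy': 212.5951, 'dist_coeffs': [-0.0768, 0.0, 0.0, 0.0, 0.0], 'R': [[-0.9027, -0.4296, 0.0234], [-0.2369, 0.4509, -0.8605], [0.3591, -0.7824, -0.5088]], 't': [0.3678, 0.2017, 1.0812]}
wrist {'vertical_fov': 62.3916, 'cx': 280.2504, 'cy': 202.9334, 'dist_coeffs': [-0.0602, 0.0, 0.0, 0.0, 0.0], 'mount': [[0.0004, -0.9603, -0.2788, 0.079], [1.0, 0.0006, -0.0006, 0.0005], [0.0007, -0.2788, 0.9603, -0.1708], [0.0, 0.0, 0.0, 1.0]]}
```

View pics/scene0.png

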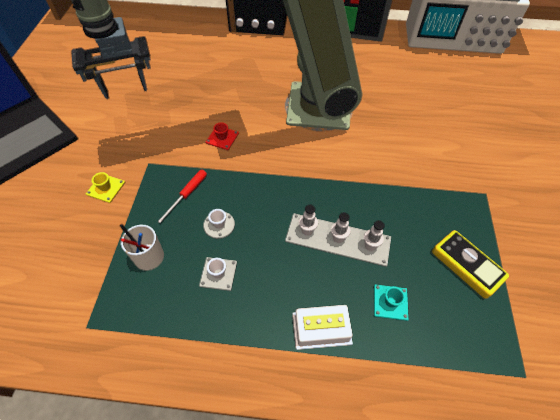

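View pics/side0.png

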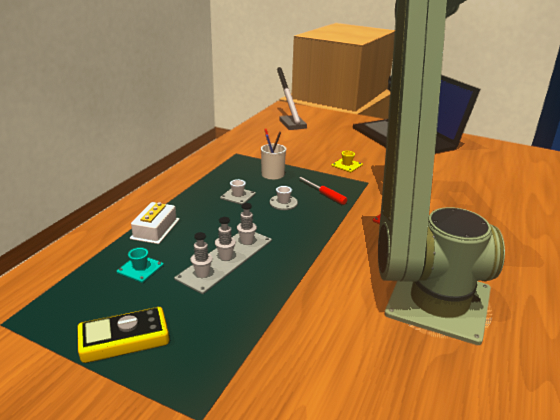

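The scene view shows the rack with buttons near (310,210), (343,219) and (377,228). The round cup's rim is near (218,215), the square grey cup's near (216,266). The side view shows the same buttons near (247,207), (225,221) and (201,237), with rims near (284,190) and (237,184). I'll triangulate these roughly, then refine with the wrist camera.

```bash
cat > h.py <<'E'
from bench import status, eyes, robot
import cv2,numpy as np
from scipy.spatial.transform import Rotation as Ro
def cam(name):
    s=status.read_state(); c=eyes.read_camera(name)
    if name=="wrist":
        Rt=Ro.from_rotvec(s["orientation"]).as_matrix(); M=np.array(c["mount"])
        c["Rc"]=Rt@M[:3,:3]; c["o"]=Rt@M[:3,3]+np.array(s["tool_pos"])
    else:
        R=np.array(c["R"]); c["Rc"]=R.T; c["o"]=-R.T@np.array(c["t"])
    f=210/np.tan(np.radians(c["vertical_fov"])/2)
    c["K"]=np.array([[f,0,c["cx"]],[0,f,c["cy"]],[0,0,1]]); c["D"]=np.array(c["dist_coeffs"])
    return c
def ray(c,p):
    u=cv2.undistortPoints(np.array([[p]],float),c["K"],c["D"])[0,0]
    d=c["Rc"]@[u[0],u[1],1]; return d/np.linalg.norm(d)
def plane(c,p,z):
    d=ray(c,p); return c["o"]+d*(z-c["o"][2])/d[2]
def tri(obs):
    A=np.zeros((3,3));b=np.zeros(3);P=[]
    for c,p in obs:
        d=ray(c,p);Q=np.eye(3)-np.outer(d,d);A+=Q;b+=Q@c["o"];P.append((Q,c["o"]))
    x=np.linalg.solve(A,b); return x,max(np.linalg.norm(Q@(x-o)) for Q,o in P)
def proj(c,X):
    R=c["Rc"].T; return cv2.projectPoints(np.array([X],float),cv2.Rodrigues(R)[0],-R@c["o"],c["K"],c["D"])[0][0,0]
E
python3 - <<'E'
from h import *
a=cam("scene");b=cam("side")
for n,p,q in [("sq",(216,264),(237,184)),("rd",(218,214),(284,190)),("b0",(310,209),(247,207)),("b1",(343,217),(225,221)),("b2",(377,226),(201,237))]:
    x,e=tri([(a,p),(b,q)]); print(n,x.round(3),round(e,4))
S=cv2.resize(a["pixels"][180:300,180:410],None,fx=3.4,fy=3.4,interpolation=2)
cv2.imwrite("pics/scrop.png",S)
E
```

```text
sq [ 0.641 -0.216  0.047] 0.0039
rd [ 0.498 -0.241  0.05 ] 0.0017
b0 [ 0.495 -0.004  0.112] 0.0002
b1 [0.509 0.078 0.112] 0.0002
b2 [0.524 0.16  0.11 ] 0.0004
```

View pics/scrop.png

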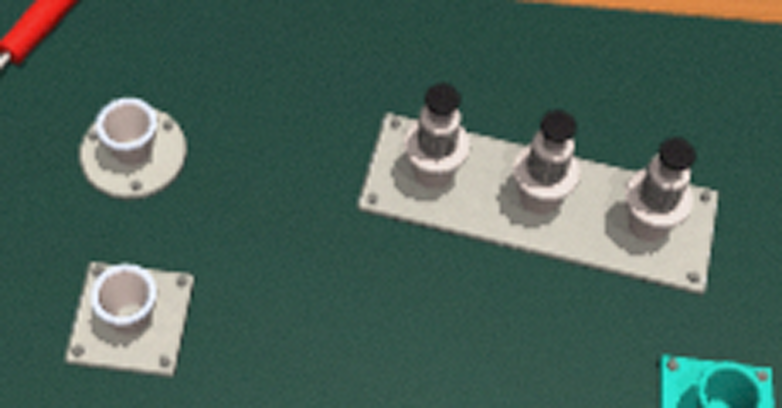

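The crop shows the three plungers standing in the rack and both grey cups empty. The triangulated heights fit: rims 0.047 and 0.050 against 0.048, buttons about 0.112 against 0.117. Next I turn the tool so its fingers close across the row, and look down on the cups.

Call:
play_rows(
  steps=[
    [[0,0,-1.4,0,0,-9.2],[0,0,-1.4,0,0,-9.2],[0,0,-1.4,0,0,-9.2],[0,0,-1.4,0,0,-9.2],[0,0,-1.4,0,0,-9.2],[0,0,-1.4,0,0,-9.2]],
  ],
  claw=0,
)

```text
time_s: 1.0
tool_pos: [0.2396, -0.5226, 0.2983]
orientation: [-2.404, -2.022, -0.0]
wrist_force: [0.2, -1.0, 0.2]
finger_gap: 0.0341
gripper_force: 0.0
```

Call:
play_rows(
  steps=[
    [[4.3,3.4,0,0,0,0],[4.3,3.4,0,0,0,0],[4.3,3.4,0,0,0,0],[4.3,3.4,0,0,0,0],[4.3,3.4,0,0,0,0],[4.3,3.4,0,0,0,0],[4.3,3.4,0,0,0,0],[4.3,3.4,0,0,0,0],[0,0,0,0,0,0],[0,0,0,0,0,0]],
  ],
)

```text
time_s: 2.25
tool_pos: [0.5677, -0.2323, 0.2976]
orientation: [-2.409, -2.016, 0.002]
wrist_force: [-0.7, -0.9, 0.9]
finger_gap: 0.0004
gripper_force: 0.0
```

```bash
python3 - <<'E'
from h import *
import pickle
c=cam("wrist");cv2.imwrite("pics/w1.png",c["pixels"]);pickle.dump(c,open("w1.pkl","wb"))
for X in ([.641,-.216,.048],[.498,-.241,.048]): print(proj(c,X).round(1))
s=status.read_state();print(s["joint_pos"],s["tool_pos"],s["orientation"],s["wrist_force"])
E
```

```text
[337.6 145.4]
[226.4 185.5]
[-4.07727265e-01  3.45535316e-01  1.31771462e+00 -6.30810316e-04
  1.47883088e+00 -2.29413207e-01] [ 0.56738291 -0.2327735   0.29786871] [-2.41023679e+00 -2.01479496e+00  1.22613748e-03] [-0.31395425 -0.39331164  0.01098363]
```

View pics/w1.png

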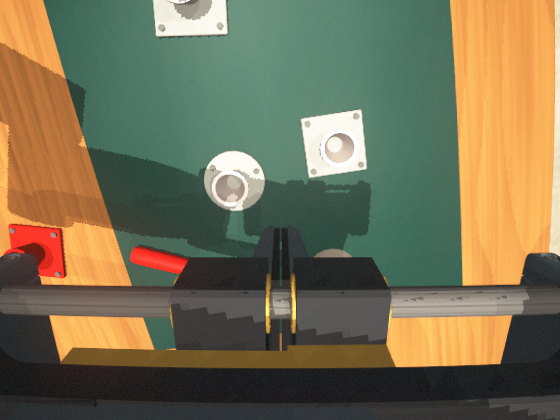

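The wrist view shows the square grey cup's rim at about (338,147) and the round cup's at about (229,189), both close to the predicted positions. I'll go lower for finer measurement.

Call:
play_rows(
  steps=[
    [[-0.5,2.4,3.6,0,0,0],[-0.5,2.3,3.6,0,0,0],[-0.5,2.3,3.5,0,0,0],[0,0,0,0,0,0],[0,0,0,0,0,0]],
  ],
)

```text
time_s: 2.92
tool_pos: [0.6337, -0.2602, 0.1924]
orientation: [2.41, 2.013, 0.001]
wrist_force: [0.1, 0.0, 0.4]
finger_gap: 0.0005
gripper_force: 0.0
```

```bash
cat > snap.py <<'E'
from h import *
import pickle,sys
c=cam("wrist");pickle.dump(c,open(sys.argv[1]+".pkl","wb"))
for X in ([.641,-.216,.048],[.498,-.241,.048]): print(proj(c,X).round(1))
print(c["o"], status.read_state()["tool_pos"])
E
python3 snap.py w2
```

```text
[279.  141.5]
[135.6 195.2]
[ 0.64780005 -0.18285654  0.36312764] [ 0.63406831 -0.26011675  0.19318517]
```

Call:
play_rows(
  steps=[
    [[-1.7,-4.5,0,0,0,0],[-1.7,-4.5,0,0,0,0],[-1.6,-4.5,0,0,0,0],[0,0,0,0,0,0],[0,0,0,0,0,0]],
  ],
)

```text
time_s: 3.6
tool_pos: [0.4934, -0.2851, 0.1929]
orientation: [2.407, 2.013, 0.003]
wrist_force: [0.5, 0.4, 0.0]
finger_gap: 0.0003
gripper_force: 0.0
```

```bash
python3 snap.py w3; python3 - <<'E'
import pickle,cv2,numpy as np
a,b=[pickle.load(open(f"w{i}.pkl","rb"))["pixels"][20:250,120:460] for i in (2,3)]
cv2.imwrite("pics/w23.png",cv2.resize(np.hstack([a,b]),(800,270)))
E
```

```text
[430.6  85.8]
[275.7 142. ]
[ 0.50692783 -0.2074426   0.36364869] [ 0.4937593  -0.28489052  0.19239923]
```

View pics/w23.png

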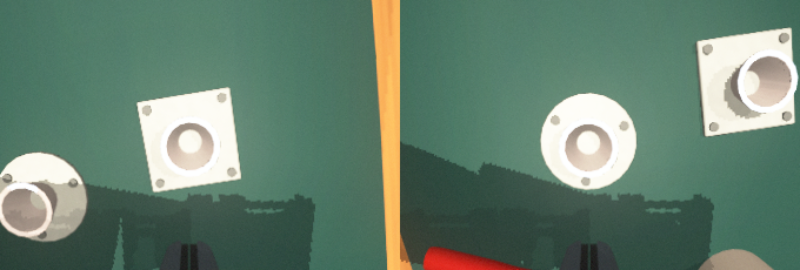

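Both views show each cup's dark interior ringed by a bright white rim. I'll fit the inner rim ellipse in each view and triangulate.

```bash
cat > rim.py <<'E'
from h import *
import pickle
def rim(c,p,dbg=False):
    x,y=int(p[0]),int(p[1]);r=42
    x0,y0=max(0,x-r),max(0,y-r)
    im=cv2.resize(c["pixels"][y0:y+r,x0:x+r],None,fx=4,fy=4,interpolation=cv2.INTER_CUBIC)
    g=im.min(axis=2); best=None
    for t in (235,225,215,205):
        cs,_=cv2.findContours((g<t).astype(np.uint8),cv2.RETR_LIST,cv2.CHAIN_APPROX_NONE)
        for q in cs:
            h=cv2.convexHull(q)
            if len(q)<60 or len(h)<6: continue
            e=cv2.fitEllipse(q if cv2.contourArea(q)>.95*cv2.contourArea(h) else h)
            ctr=((e[0][0]-1.5)/4+x0,(e[0][1]-1.5)/4+y0);ax=(e[1][0]/8,e[1][1]/8)
            fill=cv2.contourArea(h)/(np.pi*e[1][0]*e[1][1]/4)
            if 13<ax[0]<34 and ax[0]/ax[1]>.85 and .97<fill<1.03 and np.hypot(ctr[0]-p[0],ctr[1]-p[1])<14:
                print("  t",t,np.round(ctr,2),np.round(ax,2),round(fill,3))
                if best is None or ax[0]<best[1][0]: best=(ctr,ax)   # innermost
    return best
if __name__=="__main__":
    W={i:pickle.load(open(f"w{i}.pkl","rb")) for i in (1,2,3)}
    for n,X in (("sq",[.641,-.216,.048]),("rd",[.498,-.241,.048])):
        o=[]
        for i in W:
            print(n,i); b=rim(W[i],proj(W[i],X))
            if b: o.append((W[i],b[0])); print("   plane",plane(W[i],b[0],.048).round(4))
        if len(o)>1: x,e=tri(o); print(n,x.round(4),round(e,4))
E
python3 rim.py
```

```text
sq 1
  t 235 [339.01 147.47] [14.7  15.33] 1.014
  t 225 [339.   147.41] [14.57 15.18] 1.013
  t 215 [338.99 147.36] [14.44 15.04] 1.013
  t 205 [338.99 147.29] [14.26 14.92] 1.014
   plane [ 0.6423 -0.2185  0.048 ]
sq 2
  t 235 [281.24 144.23] [20.26 20.27] 1.014
  t 225 [281.22 144.17] [20.1  20.11] 1.012
  t 215 [281.2  144.11] [19.95 19.97] 1.015
  t 205 [281.17 144.  ] [19.71 19.85] 1.016
   plane [ 0.6425 -0.2185  0.048 ]
sq 3
sq [ 0.6425 -0.2187  0.0469] 0.0
rd 1
  t 215 [229.56 188.08] [14.04 15.39] 1.016
  t 205 [229.56 188.03] [13.88 15.22] 1.016
   plane [ 0.5011 -0.2449  0.048 ]
rd 2
  t 215 [140.26 198.88] [18.04 20.47] 1.018
  t 205 [140.21 198.78] [17.83 20.2 ] 1.014
   plane [ 0.5014 -0.2452  0.048 ]
rd 3
  t 235 [279.82 145.39] [20.16 20.22] 1.012
  t 225 [279.8  145.32] [20.02 20.05] 1.011
  t 215 [279.78 145.26] [19.87 19.92] 1.011
  t 205 [279.76 145.18] [19.67 19.8 ] 1.012
   plane [ 0.5011 -0.2444  0.048 ]
rd [ 0.5011 -0.2449  0.0476] 0.0004
```

The rims are fixed: square (0.6424, -0.2185), round (0.5011, -0.2446), heights 0.047 to 0.048, radius about 18.2 mm, all as they should be. Now the rack.

Call:
play_rows(
  steps=[
    [[5.6,-1.2,0,0,0,0],[5.6,-1.2,0,0,0,0],[5.6,-1.2,0,0,0,0],[5.6,-1.2,0,0,0,0],[0,0,0,0,0,0],[0,0,0,0,0,0]],
  ],
)

```text
time_s: 4.4
tool_pos: [0.486, -0.0555, 0.1912]
orientation: [2.407, 2.017, 0.0]
wrist_force: [0.8, 0.0, 0.3]
finger_gap: 0.0006
gripper_force: 0.0
```

```bash
python3 snap.py w4
```

```text
[450.2 310.1]
[320.4 350.8]
[0.49980158 0.021925   0.36193152] [ 0.48579202 -0.05615502  0.19109174]
```

Call:
play_rows(
  steps=[
    [[4.3,0,0,0,0,0],[4.2,0,0,0,0,0],[0,0,0,0,0,0],[0,0,0,0,0,0]],
  ],
)

```text
time_s: 4.95
tool_pos: [0.5002, 0.0267, 0.1908]
orientation: [2.41, 2.014, -0.001]
wrist_force: [0.7, -0.8, 0.3]
finger_gap: 0.0004
gripper_force: 0.0
```

```bash
python3 snap.py w5
```

```text
[439.9 373.1]
[318.8 409.1]
[0.51445769 0.10407796 0.36154427] [0.50007265 0.02652372 0.1908211 ]
```

Call:
play_rows(
  steps=[
    [[4.3,0,0,0,0,0],[4.2,0,0,0,0,0],[0,0,0,0,0,0],[0,0,0,0,0,0]],
  ],
)

```text
time_s: 5.5
tool_pos: [0.5148, 0.1102, 0.1908]
orientation: [2.41, 2.014, -0.001]
wrist_force: [0.0, -0.5, -0.8]
finger_gap: 0.0007
gripper_force: 0.0
```

```bash
python3 snap.py w6; python3 - <<'E'
import pickle,cv2,numpy as np
a,b,c=[pickle.load(open(f"w{i}.pkl","rb"))["pixels"][0:250,150:410] for i in (4,5,6)]
cv2.imwrite("pics/w456.png",cv2.resize(np.hstack([a,b,c]),(780,250)))
E
```

```text
[429.2 428.2]
[316.4 459.6]
[0.52914824 0.18765598 0.36154459] [0.51481192 0.1100639  0.19084704]
```

View pics/w456.png

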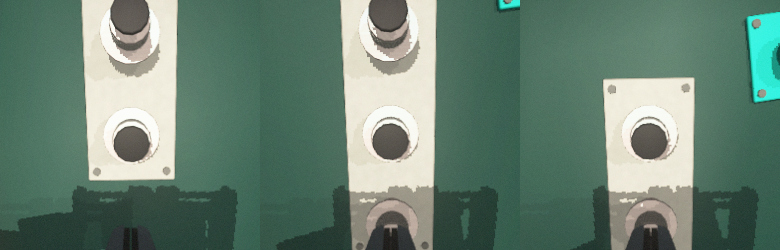

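The views show each near button as a dark disc at about (281,142), (280,140) and (280,140), with the flanges around them. The far buttons are near (280,15). I'll measure their centres.

```bash
python3 - <<'E'
from h import *
import pickle
W={i:pickle.load(open(f"w{i}.pkl","rb")) for i in (4,5,6)}
def blob(c,p,r=30):
    x0,y0=max(0,p[0]-r),max(0,p[1]-r)
    im=cv2.resize(c["pixels"][y0:p[1]+r,x0:p[0]+r],None,fx=4,fy=4,interpolation=cv2.INTER_CUBIC)
    m=(im.max(axis=2)<95).astype(np.uint8)
    q=max(cv2.findContours(m,cv2.RETR_EXTERNAL,cv2.CHAIN_APPROX_NONE)[0],key=cv2.contourArea)
    e=cv2.fitEllipse(q); bx=np.array(cv2.boundingRect(q))/4
    return ((e[0][0]-1.5)/4+x0,(e[0][1]-1.5)/4+y0),np.array(e[1])/8,(bx[0]+x0,bx[1]+y0,bx[2],bx[3])
near=[]
for k,(i,p) in enumerate([(4,(281,142)),(5,(280,140)),(6,(280,140))]):
    c,a,bb=blob(W[i],p); near.append(c)
    print(k,np.round(c,1),a.round(1),"plane.117",plane(W[i],c,.117).round(4))
for k,(i,j) in {1:(4,5),2:(5,6)}.items():
    c,a,bb=blob(W[i],(281,17)); far=(bb[0]+bb[2]/2,bb[1]+bb[2]/2*.93)
    print(k,"far",np.round(c,1),a.round(1),np.round(bb,1),tri([(W[i],far),(W[j],near[k])]))
E
```

```text
0 [281.  143.5] [17.2 17.4] plane.117 [ 0.4957 -0.0055  0.117 ]
1 [280.  141.2] [17.3 17.5] plane.117 [0.5095 0.0784 0.117 ]
2 [278.6 140.9] [17.3 17.6] plane.117 [0.5233 0.1623 0.117 ]
1 far [279.4  15.4] [18.4 19.5] [261.   0.  38.  35.] (array([0.50948592, 0.07719836, 0.1055833 ]), np.float64(0.00016805897747204673))
2 far [277.8  13.7] [17.  19.9] [259.2   0.   38.5  32.2] (array([0.52309966, 0.16047996, 0.09986668]), np.float64(0.00019878200466411558))
```

Neighbouring buttons come out 85.0 mm apart, as they should. Now I press slot 2 with shut fingers.

Call:
play_rows(
  steps=[
    [[2.7,-0.05,2,0,0,0],[2.6,-0.05,2,0,0,0],[0,0,1.8,0,0,0],[0,0,1,0,0,0],[0,0,0,0,0,0],[0,0,0,0,0,0]],
  ],
)

```text
time_s: 6.3
tool_pos: [0.5239, 0.1635, 0.1237]
orientation: [2.41, 2.014, 0.002]
wrist_force: [0.6, 0.3, -0.1]
finger_gap: 0.0003
gripper_force: 0.0
```

Call:
play_rows(
  steps=[
    [[0,0,0.2,0,0,0],[0,0,0.2,0,0,0],[0,0,0.2,0,0,0],[0,0,0.2,0,0,0],[0,0,0,0,0,0],[0,0,0,0,0,0]],
  ],
)

```text
time_s: 7.05
tool_pos: [0.5234, 0.164, 0.1151]
orientation: [2.409, 2.016, 0.0]
wrist_force: [-0.6, -1.3, 2.4]
finger_gap: 0.0003
gripper_force: 1.3
```

```bash
cat > f.py <<'E'
from h import *
L=[]
for _ in range(4):
    s=status.read_state();L.append([*s["wrist_force"],s["tool_pos"][2]]);eyes.read_camera("wrist")
print(np.mean(L,0).round(4),np.std(L,0).round(3),np.round(s["tool_pos"],4))
E
python3 f.py
```

```text
[-0.1673 -0.366   2.7482  0.1151] [0.271 0.739 0.359 0.   ] [0.5234 0.164  0.1151]
```

Call:
play_rows(
  steps=[
    [[0,0,0.2,0,0,0],[0,0,0.2,0,0,0],[0,0,0.2,0,0,0],[0,0,0,0,0,0],[0,0,0,0,0,0]],
  ],
)

```text
time_s: 7.88
tool_pos: [0.5234, 0.164, 0.1091]
orientation: [2.409, 2.016, 0.0]
wrist_force: [-0.7, -0.6, 4.8]
finger_gap: 0.0003
gripper_force: 2.5
```

```bash
python3 f.py
```

```text
[-0.7954 -0.4564  4.525   0.1091] [0.604 0.567 0.388 0.   ] [0.5234 0.164  0.1091]
```

Call:
play_rows(
  steps=[
    [[0,0,0.3,0,0,0],[0,0,0.3,0,0,0],[0,0,0,0,0,0],[0,0,0,0,0,0]],
  ],
)

```text
time_s: 8.57
tool_pos: [0.5234, 0.164, 0.1035]
orientation: [2.41, 2.016, 0.001]
wrist_force: [-1.1, 0.2, 7.3]
finger_gap: 0.0004
gripper_force: 3.6
```

```bash
python3 f.py
```

```text
[-1.2941 -0.4181  7.3783  0.1035] [0.351 0.359 0.202 0.   ] [0.5235 0.164  0.1035]
```

Call:
play_rows(
  steps=[
    [[0,0,-1,0,0,0],[0,0,-1.1,0,0,0],[-4.2,0,-0.2,0,0,0],[-4.3,0,0.2,0,0,0],[0,0,0.5,0,0,0],[0,0,0.3,0,0,0],[0,0,0.2,0,0,0],[0,0,0.2,0,0,0],[0,0,0,0,0,0],[0,0,0,0,0,0]],
  ],
)

```text
time_s: 10.02
tool_pos: [0.5085, 0.0805, 0.1123]
orientation: [2.408, 2.017, -0.0]
wrist_force: [-0.9, -3.2, 4.7]
finger_gap: 0.0005
gripper_force: 2.8
```

```bash
python3 f.py
```

```text
[-1.3851 -3.1055  5.465   0.1123] [0.682 0.284 0.528 0.   ] [0.5085 0.0805 0.1124]
```

Slot 2 went down 13.5 mm at 7.4 N, so it is the soft one. Now slot 1 up to about 8 N, then slot 0.

Call:
play_rows(
  steps=[
    [[0,0,0.15,0,0,0],[0,0,0.15,0,0,0],[0,0,0,0,0,0],[0,0,0,0,0,0]],
  ],
)

```text
time_s: 10.72
tool_pos: [0.5084, 0.0803, 0.1096]
orientation: [2.407, 2.017, -0.001]
wrist_force: [-1.8, -3.2, 6.7]
finger_gap: 0.0004
gripper_force: 3.7
```

```bash
python3 f.py
```

```text
[-2.0034 -3.2208  7.2104  0.1096] [0.477 0.141 0.338 0.   ] [0.5085 0.0803 0.1096]
```

Call:
play_rows(
  steps=[
    [[0,0,-1,0,0,0],[0,0,-0.6,0,0,0],[-4.2,0,-0.2,0,0,0],[-4.3,0,0.2,0,0,0],[0,0,0,0,0,0],[0,0,0.5,0,0,0],[0,0,0.3,0,0,0],[0,0,0.2,0,0,0],[0,0,0.1,0,0,0],[0,0,0,0,0,0],[0,0,0,0,0,0]],
  ],
)

```text
time_s: 12.3
tool_pos: [0.4936, -0.0025, 0.1145]
orientation: [-2.409, -2.016, -0.002]
wrist_force: [-1.8, 2.5, 5.0]
finger_gap: 0.0004
gripper_force: 2.7
```

```bash
python3 f.py
```

```text
[-1.2744  2.4099  5.2432  0.1145] [0.467 0.401 0.484 0.   ] [ 0.4936 -0.0025  0.1145]
```

Call:
play_rows(
  steps=[
    [[0,0,0.1,0,0,0],[0,0,0.1,0,0,0],[0,0,0,0,0,0],[0,0,0,0,0,0]],
  ],
)

```text
time_s: 13.0
tool_pos: [0.4936, -0.0025, 0.1128]
orientation: [-2.409, -2.016, -0.002]
wrist_force: [-2.1, 2.6, 8.2]
finger_gap: 0.0001
gripper_force: 3.8
```

```bash
python3 f.py
```

```text
[-1.8335  2.3935  7.7929  0.1128] [0.265 0.526 0.354 0.   ] [ 0.4936 -0.0025  0.1128]
```

Call:
play_rows(
  steps=[
    [[0,0,-2.8,0,0,0],[0,0,-2.5,0,0,0],[0,0,-2.5,0,0,0],[3.9,0.1,0,0,0,0],[3.8,0,0,0,0,0],[3.8,0,0,0,0,0],[0,0,0,0,0,0],[0,0,0,0,0,0]],
  ],
  claw=6,
)

```text
time_s: 14.2
tool_pos: [0.5143, 0.1094, 0.1895]
orientation: [2.409, 2.017, -0.002]
wrist_force: [-0.2, -0.7, -0.3]
finger_gap: 0.0597
gripper_force: 0.0
```

```bash
cat > btn.py <<'E'
from h import *
import sys
r=30
s=status.read_state();c=cam("wrist");p=proj(c,eval(sys.argv[1])).astype(int);print("pred",p)
x0,y0=p-r
im=cv2.resize(c["pixels"][y0:p[1]+r,x0:p[0]+r],None,fx=4,fy=4,interpolation=cv2.INTER_CUBIC)
q=max(cv2.findContours((im.max(axis=2)<95).astype(np.uint8),cv2.RETR_EXTERNAL,cv2.CHAIN_APPROX_NONE)[0],key=cv2.contourArea)
e=cv2.fitEllipse(q);ctr=((e[0][0]-1.5)/4+x0,(e[0][1]-1.5)/4+y0)
X=plane(c,ctr,.117);print("px",np.round(ctr,1),np.array(e[1])/8,"X",X.round(4))
T=Ro.from_rotvec(s["orientation"]).as_matrix();t=X.copy();t[2]=.056
print("tool shift cm",(T.T@(t-s["tool_pos"])*100).round(2),"tool",np.round(s["tool_pos"],4),"x",T[:,0].round(4),"z",T[:,2].round(4))
E
python3 btn.py "[.5233,.1623,.117]"
```

```text
pred [279 139]
px [279.3 139.9] [17.42405701 17.63850021] X [0.5233 0.1623 0.117 ]
tool shift cm [ 5.38 -0.04 13.35] tool [0.5143 0.1094 0.1895] x [ 1.759e-01  9.844e-01 -9.000e-04] z [-8.e-04 -8.e-04 -1.e+00]
```

Under about 7.5 N the buttons go down 4.2 mm (slot 0, firm), 7.4 mm (slot 1, middling) and 13.5 mm (slot 2, soft). So slot 2 goes to the square cup and slot 0 to the round one.

Call:
play_rows(
  steps=[
    [[2.7,0,0,0,0,0],[2.7,0,0.2,0,0,0],[0,0,3.5,0,0,0],[0,0,3.5,0,0,0],[0,0,3.5,0,0,0],[0,0,1.6,0,0,0],[0,0,1.0,0,0,0],[0,0,0,0,0,0],[0,0,0,0,0,0]],
  ],
  claw=6,
)

```text
time_s: 15.38
tool_pos: [0.525, 0.1629, 0.058]
orientation: [2.409, 2.015, 0.003]
wrist_force: [-0.8, -0.4, -0.2]
finger_gap: 0.0602
gripper_force: 0.0
```

Call:
play_rows(
  steps=[
    [[0,0,0,0,0,0],[0,0,0,0,0,0],[0,0,0,0,0,0],[0,0,0,0,0,0],[0,0,0,0,0,0]],
  ],
  claw=2,
  grip_force=30,
)

```text
time_s: 16.0
tool_pos: [0.5239, 0.1628, 0.0571]
orientation: [-2.41, -2.015, 0.001]
wrist_force: [-1.4, 0.0, 2.0]
finger_gap: 0.0292
gripper_force: 30.0
```

Call:
play_rows(
  steps=[
    [[0,0,-0.7,0,0,0],[0,0,-1.3,0,0,0],[0,0,-2,0,0,0],[0,0,-3,0,0,0],[0,0,-3,0,0,0],[0,0,-2,0,0,0],[0,0,-1,0,0,0],[0,0,0,0,0,0],[0,0,0,0,0,0]],
  ],
)

```text
time_s: 17.12
tool_pos: [0.5236, 0.1626, 0.186]
orientation: [-2.409, -2.015, 0.003]
wrist_force: [0.5, -0.1, -2.3]
finger_gap: 0.0293
gripper_force: 30.0
```

```bash
python3 - <<'E'
from h import *
s=status.read_state();c=cam("wrist");d=cam("side")
T=Ro.from_rotvec(s["orientation"]).as_matrix();R=T
print(s["tool_pos"],s["wrist_force"],T.round(4))
for n,X in (("sq",[.6424,-.2185,.048]),("rd",[.5011,-.2446,.048])): print(n,(T.T@(np.array(X)-s["tool_pos"])*100).round(2))
w=cv2.resize(c["pixels"][120:330,180:380],(400,420))
q=proj(d,s["tool_pos"]).astype(int);print(q);x=max(q[0]-60,0);y=max(q[1]-63,0)
sd=cv2.resize(d["pixels"][y:y+126,x:x+120],(400,420))
cv2.imwrite("pics/hold.png",np.hstack([w,sd]))
E
```

```text
[0.5235765  0.16258373 0.18602665] [ 0.49964799 -0.05086572 -2.25317628] [[ 1.767e-01  9.843e-01 -1.800e-03]
 [ 9.843e-01 -1.767e-01 -6.000e-04]
 [-9.000e-04 -1.600e-03 -1.000e+00]]
sq [-35.4   18.45  13.81]
rd [-40.46   5.    13.83]
[198 208]
```

View pics/hold.png

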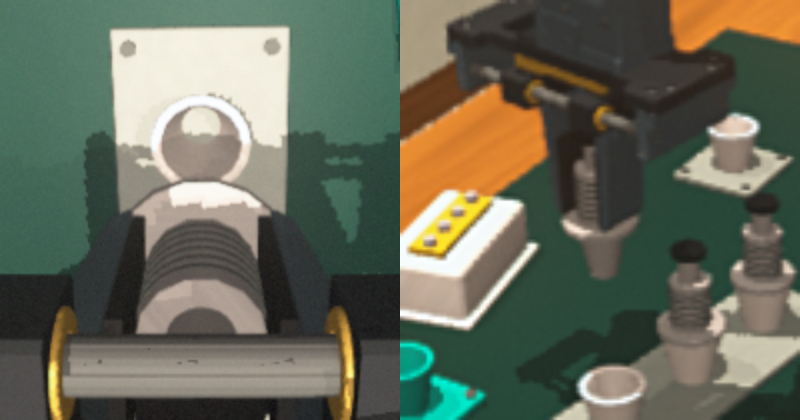

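The plunger hangs upright in the fingers; the wrist view shows it above the now empty rack cup, and the side view shows its nose clear of the others. I carry it to above the square cup.

Call:
play_rows(
  steps=[
    [[-1.3,0.7,0,0,0,0],[-2.5,1.3,0,0,0,0],[-3.5,1.8,0,0,0,0],[-4,2.1,0,0,0,0],[-4,2.1,0,0,0,0],[-4,2.1,0,0,0,0],[-4,2.1,0,0,0,0],[-4,2.1,0,0,0,0],[-3.5,1.8,0,0,0,0],[-2.5,1.3,0,0,0,0],[-1.3,0.7,0,0,0,0],[-0.7,0.35,0,0,0,0]],
  ],
)

```text
time_s: 18.73
tool_pos: [0.6432, -0.218, 0.1865]
orientation: [-2.41, -2.014, 0.001]
wrist_force: [-0.1, 0.5, -1.4]
finger_gap: 0.0296
gripper_force: 30.0
```

Call:
play_rows(
  steps=[
    [[0,0,2,0,0,0],[0,0,3,0,0,0],[0,0,2,0,0,0],[0,0,0.8,0,0,0],[0,0,0,0,0,0],[0,0,0,0,0,0]],
  ],
)

```text
time_s: 19.48
tool_pos: [0.6441, -0.2173, 0.1102]
orientation: [2.408, 2.015, 0.002]
wrist_force: [1.1, -0.3, -2.2]
finger_gap: 0.0294
gripper_force: 30.0
```

```bash
cat > cup.py <<'E'
from h import *
import sys
s=status.read_state();T=Ro.from_rotvec(s["orientation"]).as_matrix()
print("shift",(T.T@(np.array(eval(sys.argv[1]))-s["tool_pos"])*100).round(2),s["tool_pos"].round(4) if hasattr(s["tool_pos"],"round") else s["tool_pos"],"z",T[:,2].round(4),s["wrist_force"])
E
python3 cup.py "[.6424,-.2185,.057]"
```

```text
shift [-0.15 -0.16  5.32] [ 0.6441 -0.2173  0.1102] z [ 2.1e-03 -7.0e-04 -1.0e+00] [ 1.12878591 -0.29689197 -2.24101904]
```

Call:
play_rows(
  steps=[
    [[-0.1,-0.15,0,0,0,0],[0,0,1,0,0,0],[0,0,1,0,0,0],[0,0,1,0,0,0],[0,0,1,0,0,0],[0,0,0,0,0,0],[0,0,0,0,0,0]],
  ],
)

```text
time_s: 20.35
tool_pos: [0.642, -0.2181, 0.0691]
orientation: [2.409, 2.015, 0.0]
wrist_force: [-0.1, -0.8, -2.8]
finger_gap: 0.0289
gripper_force: 30.0
```

```bash
python3 cup.py "[.6424,-.2185,.057]"
```

```text
shift [-0.04  0.04  1.21] [ 0.642  -0.2181  0.0691] z [ 5.e-04 -3.e-04 -1.e+00] [-0.13789107 -0.7624557  -2.79964725]
```

Free descent with no side load, so I seat it.

Call:
play_rows(
  steps=[
    [[0,0,0.6,0,0,0],[0,0,0.4,0,0,0],[0,0,0.2,0,0,0],[0,0,0,0,0,0],[0,0,0,0,0,0]],
  ],
)

```text
time_s: 20.98
tool_pos: [0.6416, -0.2179, 0.0572]
orientation: [-2.41, -2.016, 0.0]
wrist_force: [-0.5, -0.0, 0.2]
finger_gap: 0.0292
gripper_force: 30.0
```

Call:
play_rows(
  steps=[
    [[0,0,0,0,0,0],[0,0,0,0,0,0],[0,0,0,0,0,0],[0,0,-1,0,0,0],[0,0,-2.5,0,0,0],[0,0,-3.5,0,0,0],[0,0,-3.5,0,0,0],[0,0,-2.8,0,0,0]],
  ],
  claw=6,
)

```text
time_s: 21.98
tool_pos: [0.6422, -0.2181, 0.1926]
orientation: [2.408, 2.014, 0.002]
wrist_force: [0.4, -0.8, -0.2]
finger_gap: 0.0602
gripper_force: 0.0
```

Call:
play_rows(
  steps=[
    [[2.7,-3.6,0,0,0,0],[2.7,-3.6,0,0,0,0],[2.7,-3.6,0,0,0,0],[2.6,-3.6,0,0,0,0],[2.6,-3.7,0,0,0,0],[0,0,0,0,0,0],[0,0,0,0,0,0]],
  ],
)

```text
time_s: 22.85
tool_pos: [0.488, -0.0554, 0.1909]
orientation: [2.408, 2.015, 0.002]
wrist_force: [0.9, 0.1, 0.2]
finger_gap: 0.0603
gripper_force: 0.0
```

```bash
python3 btn.py "[.4957,-.0055,.117]"; python3 - <<'E'
from h import *
a=cam("scene")["pixels"][170:300,180:410];b=cam("side")["pixels"][130:300,160:320]
cv2.imwrite("pics/mid.png",np.hstack([cv2.resize(a,(480,272)),cv2.resize(b,(256,272))]))
E
```

```text
pred [277 144]
px [277.9 144.2] [17.19426727 17.34991264] X [ 0.4958 -0.0054  0.117 ]
tool shift cm [ 5.06 -0.16 13.49] tool [ 0.488  -0.0554  0.1909] x [ 1.763e-01  9.843e-01 -3.000e-04] z [ 2.5e-03 -7.0e-04 -1.0e+00]
```

View pics/mid.png

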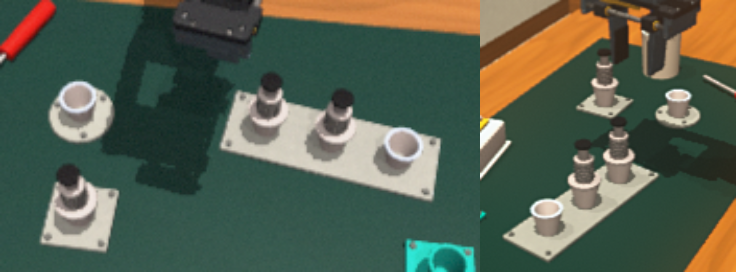

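The pictures show the first plunger upright and flush in the square cup, and the other two still in the rack. Now I grasp the slot 0 plunger.

Call:
play_rows(
  steps=[
    [[2.5,-0.1,0,0,0,0],[2.55,-0.05,0.3,0,0,0],[0,0,3.5,0,0,0],[0,0,3.5,0,0,0],[0,0,3.5,0,0,0],[0,0,1.6,0,0,0],[0,0,1.0,0,0,0],[0,0,0,0,0,0],[0,0,0,0,0,0]],
  ],
  claw=6,
)

```text
time_s: 24.12
tool_pos: [0.4954, -0.0053, 0.0566]
orientation: [2.409, 2.015, 0.002]
wrist_force: [-0.1, -0.6, -0.5]
finger_gap: 0.0603
gripper_force: 0.0
```

Call:
play_rows(
  steps=[
    [[0,0,0,0,0,0],[0,0,0,0,0,0],[0,0,0,0,0,0],[0,0,0,0,0,0],[0,0,0,0,0,0]],
  ],
  claw=2,
  grip_force=30,
)

```text
time_s: 24.75
tool_pos: [0.4948, -0.0051, 0.0562]
orientation: [2.409, 2.015, 0.001]
wrist_force: [0.0, -0.1, 1.7]
finger_gap: 0.0294
gripper_force: 30.0
```

Call:
play_rows(
  steps=[
    [[0,0,-0.7,0,0,0],[0,0,-1.3,0,0,0],[0,0,-2,0,0,0],[0,0,-3,0,0,0],[0,0,-3,0,0,0],[0,0,-2,0,0,0],[0,0,-1,0,0,0],[0,0,0,0,0,0],[0,0,0,0,0,0]],
  ],
)

```text
time_s: 25.88
tool_pos: [0.4938, -0.0051, 0.1851]
orientation: [-2.409, -2.015, 0.002]
wrist_force: [-0.8, -0.1, -1.4]
finger_gap: 0.0295
gripper_force: 30.0
```

```bash
python3 cup.py "[.5011,-.2446,.057]"
```

```text
shift [-23.44   4.97  12.81] [ 0.4938 -0.0051  0.1851] z [-0.002 -0.    -1.   ] [-0.77400627 -0.14202904 -1.42802162]
```

Call:
play_rows(
  steps=[
    [[-1.4,0.3,0,0,0,0],[-3,0.6,0,0,0,0],[-4,0.85,0,0,0,0],[-4,0.85,0,0,0,0],[-4,0.85,0,0,0,0],[-3.5,0.75,0,0,0,0],[-2.3,0.5,0,0,0,0],[-1.2,0.25,0,0,0,0],[0,0,0,0,0,0]],
  ],
)

```text
time_s: 27.0
tool_pos: [0.5016, -0.2448, 0.1854]
orientation: [-2.41, -2.014, 0.001]
wrist_force: [0.5, 0.3, -1.8]
finger_gap: 0.0295
gripper_force: 30.0
```

Call:
play_rows(
  steps=[
    [[0,0,2,0,0,0],[0,0,3,0,0,0],[0,0,2,0,0,0],[0,0,0.6,0,0,0],[0,0,0,0,0,0],[0,0,0,0,0,0]],
  ],
)

```text
time_s: 27.75
tool_pos: [0.5026, -0.2443, 0.111]
orientation: [2.408, 2.015, 0.001]
wrist_force: [-0.1, -1.1, -2.1]
finger_gap: 0.0293
gripper_force: 30.0
```

```bash
python3 cup.py "[.5011,-.2446,.0565]"
```

```text
shift [-0.06 -0.16  5.45] [ 0.5026 -0.2443  0.111 ] z [ 1.8e-03 -9.0e-04 -1.0e+00] [-0.09792338 -1.13551096 -2.13060844]
```

Call:
play_rows(
  steps=[
    [[-0.05,-0.15,0,0,0,0],[0,0,1,0,0,0],[0,0,1,0,0,0],[0,0,1,0,0,0],[0,0,1,0,0,0],[0,0,0,0,0,0],[0,0,0,0,0,0]],
  ],
)

```text
time_s: 28.62
tool_pos: [0.5006, -0.2445, 0.0701]
orientation: [2.409, 2.015, 0.0]
wrist_force: [-0.5, 0.0, -2.0]
finger_gap: 0.0295
gripper_force: 30.0
```

```bash
python3 cup.py "[.5011,-.2446,.0565]"
```

```text
shift [0.   0.05 1.36] [ 0.5006 -0.2445  0.0701] z [ 4.e-04 -3.e-04 -1.e+00] [-0.53315682  0.04464996 -1.98751513]
```

Call:
play_rows(
  steps=[
    [[0,0,0.7,0,0,0],[0,0,0.4,0,0,0],[0,0,0.25,0,0,0],[0,0,0,0,0,0],[0,0,0,0,0,0]],
  ],
)

```text
time_s: 29.25
tool_pos: [0.5004, -0.2445, 0.0565]
orientation: [2.409, 2.016, 0.0]
wrist_force: [-0.4, -1.7, -0.7]
finger_gap: 0.0296
gripper_force: 30.0
```

Call:
play_rows(
  steps=[
    [[0,0,0.06,0,0,0],[0,0,0,0,0,0],[0,0,0,0,0,0]],
  ],
)

```text
time_s: 29.62
tool_pos: [0.5005, -0.2445, 0.0562]
orientation: [2.409, 2.015, 0.0]
wrist_force: [-1.6, 1.2, 2.8]
finger_gap: 0.0295
gripper_force: 30.0
```

Call:
play_rows(
  steps=[
    [[0,0,0,0,0,0],[0,0,0,0,0,0],[0,0,0,0,0,0],[0,0,-1,0,0,0],[0,0,-2.5,0,0,0],[0,0,-3.5,0,0,0],[0,0,-3.5,0,0,0],[0,0,-3,0,0,0]],
  ],
  claw=6,
)

```text
time_s: 30.62
tool_pos: [0.5006, -0.2445, 0.1931]
orientation: [2.408, 2.015, 0.001]
wrist_force: [1.5, -0.5, -0.8]
finger_gap: 0.0597
gripper_force: 0.0
```

Call:
play_rows(
  steps=[
    [[0,-5,-1,0,0,0],[0,-5,-1,0,0,0],[0,-5,-1,0,0,0],[0,0,0,0,0,0],[0,0,0,0,0,0]],
  ],
)

```text
time_s: 31.25
tool_pos: [0.3535, -0.2183, 0.2216]
orientation: [2.408, 2.014, 0.001]
wrist_force: [0.2, -0.1, 0.2]
finger_gap: 0.0601
gripper_force: 0.0
```

```bash
python3 - <<'E'
from h import *
a=cam("scene")["pixels"][170:360,60:520];b=cam("side")["pixels"][130:300,160:320]
cv2.imwrite("pics/end.png",np.vstack([cv2.resize(a,(780,322)),np.hstack([cv2.resize(b,(264,270)),cv2.resize(cam("wrist")["pixels"],(516,270))])]))
E
```

```text
(no output)
```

View pics/end.png

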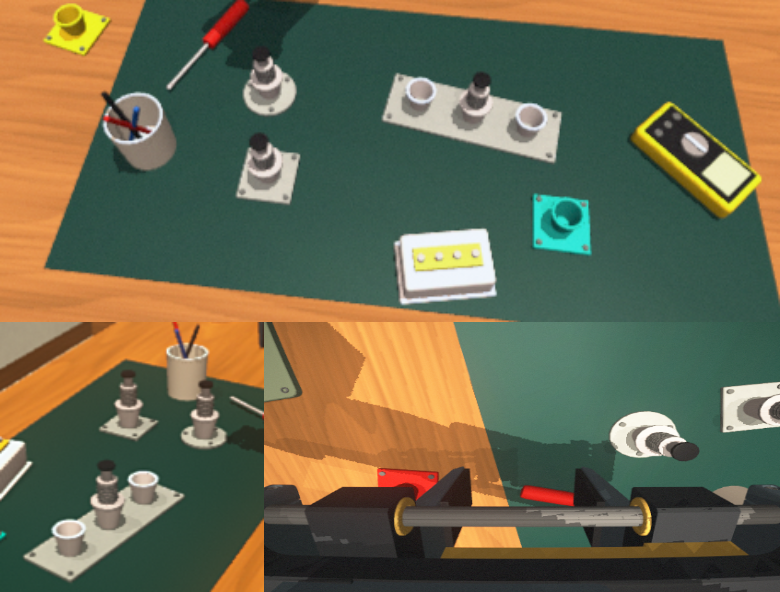

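The final views show both plungers upright and seated in the grey cups, the middling one still in the rack, everything else where it was, and the arm clear.

```bash
python3 -c "
from bench import ticket
print(ticket.hand_in())"
```

```text
the job is handed in; nothing more can be done
None
```

The softest plunger (slot 2) now stands in the square cup and the firmest (slot 0) in the round cup, both upright and released; the middling one is still in the rack, and the job is handed in.

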